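# Tilt the rolling pin out of its storage box

### The arm

A 6-joint arm with a two-finger parallel gripper is mounted at the origin on a cart in front of the work surface, level with it; the furniture and walls round the work are solid. World frame = base frame: x ahead of the robot, y to its left, z up, the work surface at z = 0. Lengths are in m, angles in rad, forces in N, time in s.
With the tool pointing down it reaches from about 0.375 to 0.9 m from the base axis. Payload 3.1 kg.
Tool frame: the origin (TCP) lies at the very end of the fingers, on their centre line; the grasp point (between the pads) lies 19 mm behind it (grip_depth is the distance from the TCP to the grasp point, in m); z points along the fingers, y is the line along which they close (so a half turn about z gives the same grasp; the last joint's range is limited). The gripper opens to 85 mm and grips with 20 to 120 N. Pads are 22 mm wide; open, the fingers measure 114 mm over their backs; the gripper's body (76 mm by 85 mm) begins 54 mm behind the grasp point. The pads swing forward as they close: fully open they stand 13 mm farther back than shut.
Start: joints at [1.131, 0.527, 1.433, -0, 1.181, -0.178], TCP at [0.161, 0.604, 0.231] pointing down, gripper open.
Joint ranges: [-3.08, 3.08], [-0.75, 2.2], [0.22, 2.44], [-1.43, 4.57], [0, 2.65], [-2.85, 2.85]. Speed limits (rad/s): [2.79, 2.79, 3.14, 3.14, 3.14, 3.14].

### API

Orientations are given as a unit quaternion [x, y, z, w].
In Python, from station import * gives the robot as it stands.
- The arm moves only by the tool apply_moves, never from a script. Its argument "plan" is a list of rows, each a list of 7 numbers: the shift along the tool's x, y, z in m, then the turn, a rotation vector about the tool's x, y, z in rad, then the gripper command: -1 is fully open, 1 is shut, values between are in proportion. In form: [[dx, dy, dz, wx, wy, wz, jaw], ...]. A call has 1 to 8 rows; each row shifts and turns the commanded pose from where the row before left it, along the tool's axes as they then stand; what a row does not reach is not made up. A row lasts 1/8 s, in which the tool goes at most 62.5 mm and 10.7 degrees, less where a joint would pass 70% of its speed; a pose out of reach is approached as far as the arm can. A call is refused whole if a number of a shift passes 0.0625 or a number of a turn 0.188, either way. A call with a gripper value outside its range is refused whole. The fingers move at their own pace and stop on an object; "force" is the grip in N (left out, the last holds). Time passes only in rows, so rows that do not move let the fingers close. It gives the time, the measured TCP pose, the force, the opening and the grip force at its end, in the units of the state.
- sense(): the state, without advancing time (a new reading comes with each control period).
- snapshot(name): name is "scene" or "top"; returns the picture (480x640x3 uint8, red, green, blue); there is no depth.
- calibration(name): a dict with "camera_matrix" (3x3 intrinsics, pixels), "R" (3x3) and "t" (3): a world point X has camera coordinates R X + t. Camera axes: x right, y down, z forward; pixel columns grow to the right and rows downward; lengths in m; the calibration is good to about 2 mm. A picture is of the moment at which its call begins. calibration takes no time and is no camera call.
- sign_off(): hands the job in; it is judged then, once.
The state is a dict: "t": time; "q": joint angles; "qd": joint speeds; "tau": joint torques, N m; "tcp_pos": TCP position; "tool_rot": TCP orientation; "force": force on the tool from outside, world axes, zero at the start; "ft_torque": the same for the moment, N m; "finger_gap": opening from 0.0 (shut) to 1.0 (fully open); "gripper_force": force on a finger pad.
Only numpy, scipy, OpenCV 4.12 (cv2) and the standard library are available. Lean on these libraries where they do the work, as an engineer would, in place of code of your own. Each camera call takes 0.05 s, during which the arm holds its last target. There are 200 camera calls.

### The job

Lift the lid off the wooden storage box by its handle and set it down flat on the worktop beside the box. Then take out the rolling pin, which is longer than the opening and so has to be tilted and drawn out one end first, without forcing it against the box, leaving the mug, sugar bowl and salt shaker where they are. Finish while still holding the pin still and level in the gripper, all of it a good hand's breadth (10 cm) above the top of the box.

Things in the scene. Friction and masses are not known exactly. Their poses are not given: they have to be found in the camera images.
- pin_box: Fixed plain wooden box on the worktop, outside 172 (x) x 332 (y) x 80 mm high, walls and floor 6 mm thick, inside 160 x 320 mm. Origin at the centre of its underside, z up, y along its long side. Two small cradles on the floor, 55 mm either side of the centre along y (14 mm long in y, 36 mm wide in x, up to 25 mm above the worktop), carry the pin.
- box_opening (a point): Centre of the opening in the box's top, 80 mm above the worktop. The opening is 200 mm (box y) by 160 mm (box x). Beyond it both ends of the box are roofed by boards 6 mm thick (underside 74 mm above the worktop), each reaching 60 mm inward from the inside of its end wall.
- lid: Loose wooden lid, 0.25 kg, covering the opening: plate 172 (x) x 216 (y) x 7 mm with a 150 x 190 x 5 mm plug below it that hangs loosely in the opening (5 mm play each side). Origin at the centre of the plug's underside, z up; the plate's underside is 5 mm and its top 12 mm above the origin. The worktop to the right (-y) of the box is free.
- lid_handle (a point): Middle of the lid's steel bar handle: round bar 12 mm thick, 100 mm long along the lid's y, its axis 28 mm above the plate's top and 40 mm above the lid's origin, on a post at each end.
- rolling_pin: Loose wooden rolling pin, about 0.2 kg, 240 mm long, origin at its centre, long axis = its y axis. The barrel is 36 mm thick and 150 mm long; a 22 mm thick, 45 mm long handle at each end. At the start it lies under the lid in the cradles along the box's y, its axis 38 mm above the worktop, within 12 mm of the middle of the box.
- pin_end_a (a point): Middle of the pin's end face at its +y end (120 mm from its centre).
- pin_end_b (a point): Middle of the pin's end face at its -y end (120 mm from its centre).
- mug: Bystander: a two-tone mug with a handle, 78 x 116 x 101 mm high, origin at the centre of its underside. Leave it alone.
- sugar_pot: Bystander: a lidded porcelain sugar bowl, 95 x 95 x 114 mm high, origin at the centre of its underside. It and the mug may change places. Leave it alone.
- shaker: Bystander: a salt shaker 44 mm across and 90 mm high, origin at the centre of its underside. Leave it alone.

How it is judged:
On the way, in this order (a step that is already met when the one before it is completed fails the run):
1. the lid lies flat on the worktop, let go, off the box (height (world z) of lid below 0.012 m and angle between lid's own z axis and vertical below 0.1 rad and linear speed of lid below 0.03 m/s and contact force between the fingers and lid below 0.1 N and contact force between lid and pin_box below 0.5 N), for 0.2 s.
2. the whole pin has come up through the opening (both ends at least 30 mm above the box top) (height (world z) of each of pin_end_a, pin_end_b above 0.11 m and contact force between the fingers and rolling_pin above 1 N), for 0.2 s.
At the end, for the whole second after the job is handed in: Lid flat on the worktop (0.1 rad), at rest, let go, off the box; fingers hold the pin (over 1 N) still and level (0.21 rad), both ends over 160 mm above the worktop (80 mm above the box top), touching neither box nor lid; mug, sugar bowl and shaker moved under 30 mm (all of step 1 and height (world z) of each of pin_end_a, pin_end_b above 0.16 m and angle between rolling_pin's own y axis and vertical between 1.361 and 1.781 rad and linear speed of rolling_pin below 0.03 m/s and angular speed of rolling_pin below 0.2 rad/s and contact force between the fingers and rolling_pin above 1 N and contact force between rolling_pin and pin_box below 0.1 N and contact force between rolling_pin and lid below 0.1 N and distance of each of mug, sugar_pot, shaker from where it was at the start of the episode below 0.03 m); the arm keeps its last pose, push and grip.
It fails at once if the mug disturbed (moved more than 30 mm) (distance of mug from where it was at the start of the episode above 0.03 m).
It fails at once if the sugar bowl disturbed (moved more than 30 mm) (distance of sugar_pot from where it was at the start of the episode above 0.03 m).
It fails at once if the salt shaker disturbed (moved more than 30 mm) (distance of shaker from where it was at the start of the episode above 0.03 m).
It fails at once if the rolling pin is forced hard against the box (over 35 N) (contact force between rolling_pin and pin_box above 35 N).
It fails at once if the lid is dropped or thrown (falls faster than 0.9 m/s while not held) (linear speed of lid above 0.9 m/s and contact force between the fingers and lid below 0.1 N).
It also fails if it takes over 61 s, if anything falls off the work surface, if the arm or the gripper's body presses on something with over 40 N, if the wrist force passes 120 N, or if a joint passes its speed limit or range.

## Working session

There is one attempt and no reset: what is moved stays moved. The work goes in short steps, Python scripts to look and compute and a tool call to move; the robot and the scene stay as the last step left them, time stands still between calls to the robot, and variables do not carry over. Pictures are saved under pics/ and viewed, at most 10 in all, crops included, and the job is handed in when it is done.

Besides the shell and the picture viewer there is one more tool, called after "Request:" in YAML: its name, and indented under it one key for each argument. apply_moves: Moves the arm, as the interface text tells. Its arguments: {"type":"object","properties":{"plan":{"type":"array"},"force":{"type":"number"}},"required":["plan"]}

```bash
mkdir -p pics; ls; python3 - <<'E'
from station import *
import cv2
for n in("scene","top"):
    cv2.imwrite(f"pics/{n}0.png",snapshot(n)[...,::-1]); c=calibration(n); print(n,c["camera_matrix"],c["R"],c["t"])
print(sense())
E
```

```text
pics
scene [[528.20086501   0.         320.38720733]
 [  0.         528.20086501 235.39133808]
 [  0.           0.           1.        ]] [[ 0.63066488 -0.77603527  0.00557301]
 [-0.38451738 -0.3187095  -0.8663548 ]
 [ 0.67409805  0.54423663 -0.49939794]] [-0.30097327  0.30864151  1.21682938]
top [[569.48322362   0.         328.05519179]
 [  0.         569.48322362 238.91008817]
 [  0.           0.           1.        ]] [[-0.01470002 -0.99986212  0.00772302]
 [-0.9952812   0.0138909  -0.0960332 ]
 [ 0.09591268 -0.00909826 -0.99534817]] [0.02559106 0.52447219 1.40785692]
{'t': 0.1, 'q': array([ 1.13151889e+00,  5.28389743e-01,  1.43378586e+00, -2.90140452e-05,
        1.18144695e+00, -1.78447362e-01]), 'qd': array([-0.00070885, -0.00158621, -0.00229187, -0.00131024, -0.00013991,
        0.00292832]), 'tau': array([-7.38256804e-04, -4.43306100e+01, -1.78585947e+01, -2.88282627e-04,
        3.86408268e-03, -6.44167812e-06]), 'tcp_pos': array([0.16083692, 0.60326276, 0.23041762]), 'tool_rot': array([ 1.30040125e-01,  9.91508213e-01, -9.71000370e-04, -2.95738585e-04]), 'force': array([ 0.11754926,  0.28615763, -0.67139926]), 'ft_torque': array([0.01191841, 0.00321472, 0.03093975]), 'gripper_force': 0.0, 'finger_gap': 1.001465473283228}
```

View pics/scene0.png

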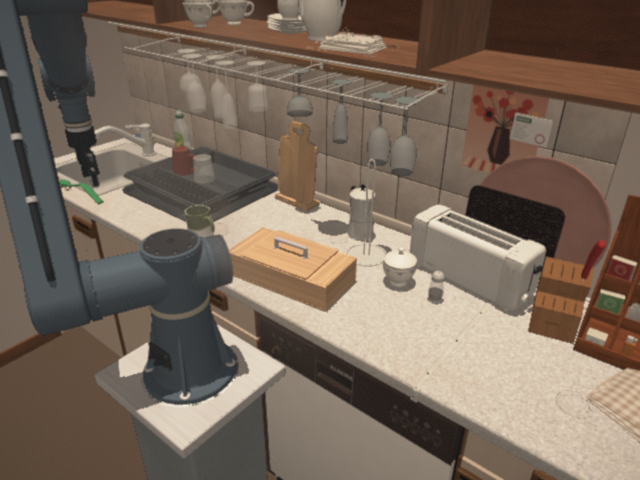

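View pics/top0.png

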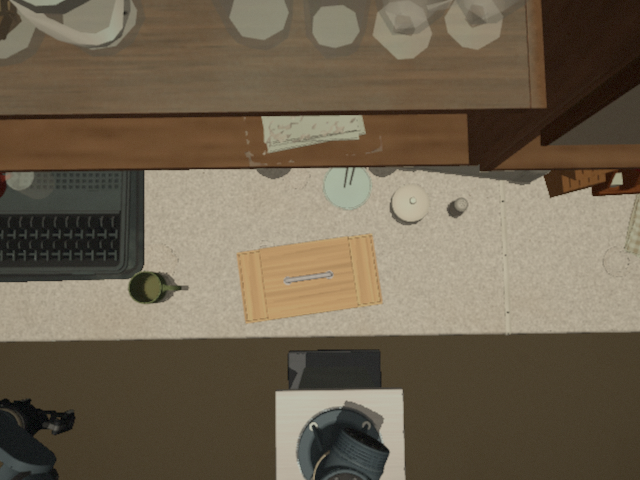

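The scene picture shows the box with its lid handle at (291,247), and the bowl and shaker at (400,268) and (436,287). In the top picture the box corners are about (238,254), (373,235), (381,303) and (247,322). The handle runs from (285,280) to (332,275), with the mug at (150,287), the bowl at (410,203) and the shaker at (458,207).

```bash
cat > h.py <<'E'
from station import *
import numpy as np, cv2
from scipy.spatial.transform import Rotation as Ro
def ray(n,px,z):
    c=calibration(n);K,R,t=c["camera_matrix"],c["R"],c["t"]
    o=-R.T@t; d=R.T@np.linalg.solve(K,[px[0],px[1],1.]); return o+d*(z-o[2])/d[2]
def proj(n,X):
    c=calibration(n); p=c["camera_matrix"]@(c["R"]@np.array(X)+c["t"]); return p[:2]/p[2]
def st():
    s=sense(); R=Ro.from_quat(s["tool_rot"]); print("t",round(s["t"],2),"tcp",s["tcp_pos"].round(4),"z",R.as_matrix()[:,2].round(3),"y",R.as_matrix()[:,1].round(3),"q",s["q"].round(2),"F",s["force"].round(1),"gap",round(s["finger_gap"],3),"gf",round(s["gripper_force"],1)); return s,R
E
python3 - <<'E'
from h import *
im=cv2.imread("pics/top0.png"); hsv=cv2.cvtColor(im,cv2.COLOR_BGR2HSV)
m=np.zeros(im.shape[:2],np.uint8); m[225:330,230:390]=((hsv[225:330,230:390,1]>75)*255)
m=cv2.morphologyEx(m,cv2.MORPH_OPEN,np.ones((5,5)))
m2=cv2.morphologyEx(m,cv2.MORPH_CLOSE,np.ones((15,15)))
c=max(cv2.findContours(m2,0,2)[0],key=cv2.contourArea); r=cv2.minAreaRect(c); b=cv2.boxPoints(r)
print("box px",r,b.round(0).tolist())
P=[ray("top",p,.08) for p in b]; print(np.round(P,3)); print("ctr",np.mean(P,0).round(3),[round(np.linalg.norm(P[i]-P[i-1]),3) for i in range(4)])
h=np.zeros_like(m); h[265:292,275:342]=((hsv[265:292,275:342,1]<75)*255)
c=max(cv2.findContours(h,0,2)[0],key=cv2.contourArea); r=cv2.minAreaRect(c);print("handle",r)
B=cv2.boxPoints(r);e=[ray("top",p,.121) for p in B];print(np.round(e,3),np.mean(e,0).round(3))
for n,p,z in(("mug",(150,287),.1),("bowl",(410,203),.06),("shk",(458,207),.09)):print(n,ray("top",p,z).round(3))
for p in((275,241),(308,254)): print("scene h",ray("scene",p,.121).round(3))
E
```

```text
box px ((308.5768127441406, 277.5291748046875), (72.14706420898438, 138.61172485351562), 81.74057006835938) [[235.0, 252.0], [372.0, 232.0], [382.0, 303.0], [245.0, 323.0]]
[[ 0.491  0.244  0.08 ]
 [ 0.535 -0.088  0.08 ]
 [ 0.363 -0.109  0.08 ]
 [ 0.321  0.219  0.08 ]]
ctr [0.427 0.066 0.08 ] [np.float64(0.173), np.float64(0.335), np.float64(0.174), np.float64(0.331)]
handle ((307.8800048828125, 277.15997314453125), (8.202438354492188, 50.34600830078125), 81.8698959350586)
[[0.429 0.127 0.121]
 [0.444 0.01  0.121]
 [0.425 0.008 0.121]
 [0.41  0.124 0.121]] [0.427 0.067 0.121]
mug [0.409 0.44  0.1  ]
bowl [ 0.608 -0.186  0.06 ]
shk [ 0.592 -0.297  0.09 ]
scene h [0.402 0.104 0.121]
scene h [ 0.409 -0.012  0.121]
```

```bash
cat >> h.py <<'E'
def plan(tp,ty,tz,n,jaw):
    """rows from the measured pose to TCP tp, tool y along ty, tool z along tz, in n equal parts"""
    s,R=st(); tz=np.array(tz,float);tz/=np.linalg.norm(tz);ty=np.array(ty,float);ty-=tz*(ty@tz);ty/=np.linalg.norm(ty)
    T=Ro.from_matrix(np.c_[np.cross(ty,tz),ty,tz]); w=(R.inv()*T).as_rotvec()/n; d=(np.array(tp)-s["tcp_pos"])/n
    for k in range(n):
        Rk=R*Ro.from_rotvec(w*k); print([*(Rk.inv().apply(d).round(4)).tolist(),*w.round(3).tolist(),jaw],end=",\n" if k%8==7 else ",")
    print()
E
python3 -c "
from h import *
plan([.427,.067,.2],[.9915,.129,0],[0,0,-1],16,-1)"
```

```text
t 0.1 tcp [0.1608 0.6033 0.2304] z [-0.001 -0.002 -1.   ] y [ 0.258  0.966 -0.002] q [ 1.13  0.53  1.43 -0.    1.18 -0.18] F [ 0.1  0.3 -0.7] gap 1.001 gf 0.0
[-0.0247, -0.0281, 0.0019, -0.0, 0.0, 0.074, -1],[-0.0267, -0.0262, 0.0019, -0.0, 0.0, 0.074, -1],[-0.0286, -0.0242, 0.0019, -0.0, 0.0, 0.074, -1],[-0.0303, -0.022, 0.0019, -0.0, 0.0, 0.074, -1],[-0.0318, -0.0197, 0.0019, -0.0, 0.0, 0.074, -1],[-0.0332, -0.0173, 0.0019, -0.0, 0.0, 0.074, -1],[-0.0344, -0.0148, 0.0019, -0.0, 0.0, 0.074, -1],[-0.0354, -0.0122, 0.0019, -0.0, 0.0, 0.074, -1],
[-0.0362, -0.0096, 0.0019, -0.0, 0.0, 0.074, -1],[-0.0368, -0.0069, 0.0019, -0.0, 0.0, 0.074, -1],[-0.0372, -0.0042, 0.0019, -0.0, 0.0, 0.074, -1],[-0.0374, -0.0014, 0.0019, -0.0, 0.0, 0.074, -1],[-0.0374, 0.0014, 0.0019, -0.0, 0.0, 0.074, -1],[-0.0372, 0.0041, 0.0019, -0.0, 0.0, 0.074, -1],[-0.0368, 0.0068, 0.0019, -0.0, 0.0, 0.074, -1],[-0.0362, 0.0095, 0.0019, -0.0, 0.0, 0.074, -1],
```

Request:
apply_moves:
  plan:
    - [-0.025,-0.028,0.002,0,0,0.074,-1]
    - [-0.027,-0.026,0.002,0,0,0.074,-1]
    - [-0.029,-0.024,0.002,0,0,0.074,-1]
    - [-0.03,-0.022,0.002,0,0,0.074,-1]
    - [-0.032,-0.02,0.002,0,0,0.074,-1]
    - [-0.033,-0.017,0.002,0,0,0.074,-1]
    - [-0.034,-0.015,0.002,0,0,0.074,-1]
    - [-0.035,-0.012,0.002,0,0,0.074,-1]

```text
t: 1.1
tcp_pos: [0.2945, 0.3351, 0.2151]
tool_rot: [0.415, 0.91, -0.0, -0.0]
force: [0.4, -0.4, 1.0]
finger_gap: 0.999
gripper_force: 0.0
```

Request:
apply_moves:
  plan:
    - [-0.036,-0.01,0.002,0,0,0.074,-1]
    - [-0.037,-0.007,0.002,0,0,0.074,-1]
    - [-0.037,-0.004,0.002,0,0,0.074,-1]
    - [-0.037,-0.001,0.002,0,0,0.074,-1]
    - [-0.037,0.001,0.002,0,0,0.074,-1]
    - [-0.037,0.004,0.002,0,0,0.074,-1]
    - [-0.037,0.007,0.002,0,0,0.074,-1]
    - [-0.036,0.01,0.002,0,0,0.074,-1]

```text
t: 2.1
tcp_pos: [0.4268, 0.0675, 0.1991]
tool_rot: [0.662, 0.749, -0.0, -0.0]
force: [-1.2, -0.2, 0.8]
finger_gap: 1.002
gripper_force: 0.0
```

```bash
python3 - <<'E'
from h import *
a=snapshot("scene")[...,::-1];a=snapshot("scene")[...,::-1]
cv2.imwrite("pics/s1.png",cv2.resize(a[170:330,200:400],None,fx=3.5,fy=3.5,interpolation=cv2.INTER_CUBIC))
plan([.427,.067,.13],[.9915,.129,0],[0,0,-1],4,-1)
# predicted handle in scene
for d in(-.05,0,.05): print(proj("scene",[.427-.129*d,.067+.9915*d,.115]).round(1))
print(proj("scene",st()[0]["tcp_pos"]))
E
```

```text
t 2.2 tcp [0.4289 0.066  0.1992] z [ 0.002 -0.001 -1.   ] y [0.993 0.121 0.002] q [-0.11  0.32  1.93 -0.    0.89 -0.23] F [-0.8  0.3 -0.6] gap 1.002 gf 0.0
[0.0003, -0.0005, 0.0173, 0.001, 0.0, -0.002, -1],[0.0003, -0.0005, 0.0173, 0.001, 0.0, -0.002, -1],[0.0003, -0.0005, 0.0173, 0.001, 0.0, -0.002, -1],[0.0003, -0.0005, 0.0173, 0.001, 0.0, -0.002, -1],
[305.7 248.7]
[290.8 243.7]
[276.4 238.9]
t 2.2 tcp [0.4289 0.066  0.1992] z [ 0.002 -0.001 -1.   ] y [0.993 0.121 0.002] q [-0.11  0.32  1.93 -0.    0.89 -0.23] F [-0.8  0.3 -0.6] gap 1.002 gf 0.0
[290.87411389 217.10419699]
```

View pics/s1.png

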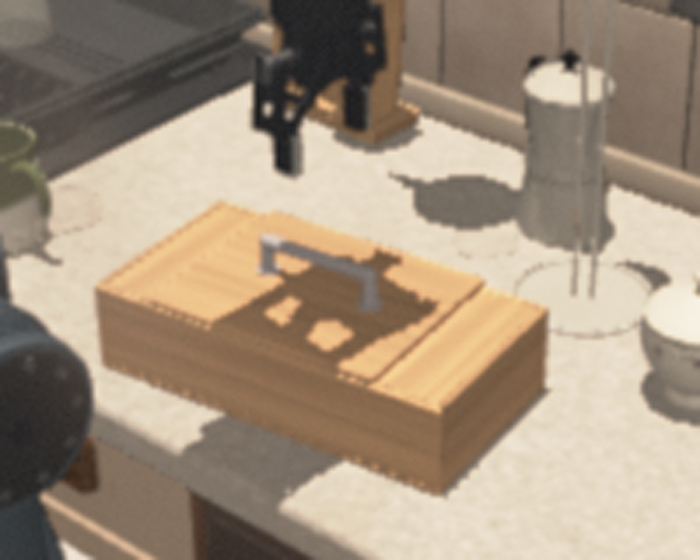

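The crop shows the handle ends at scene pixels (276,239) and (307,249), within about 1.5 px of the top-view estimate. The open gripper is centred above the handle, so I'll descend and grip.

Request:
apply_moves:
  plan:
    - [0.0,-0.001,0.02,0,0,-0.004,-1]
    - [0,-0.001,0.02,0,0,-0.004,-1]
    - [0,0,0.02,0,0,0,-1]
    - [0,0,0.02,0,0,0,-1]
    - [0,0,0.012,0,0,0,-1]
    - [0,0,0.009,0,0,0,-1]
    - [0,0,0,0,0,0,-1]

```text
t: 3.08
tcp_pos: [0.4243, 0.0686, 0.098]
tool_rot: [0.658, 0.753, -0.0, -0.0]
force: [-0.4, 0.5, 0.1]
finger_gap: 0.998
gripper_force: 0.0
```

Request:
apply_moves:
  plan:
    - [0,0,0,0,0,0,1]
    - [0,0,0,0,0,0,1]
    - [0,0,0,0,0,0,1]
    - [0,0,0,0,0,0,1]
    - [0,0,0,0,0,0,1]
    - [0,0,0,0,0,0,1]
  force: 60

```text
t: 3.82
tcp_pos: [0.4255, 0.0684, 0.0988]
tool_rot: [0.658, 0.753, 0.001, 0.001]
force: [1.1, 0.7, 6.2]
finger_gap: 0.115
gripper_force: 58.5
```

Request:
apply_moves:
  plan:
    - [0,0,-0.004,0,0,0,1]
    - [0,0,-0.008,0,0,0,1]
    - [0,0,-0.015,0,0,0,1]
    - [0,0,-0.02,0,0,0,1]
    - [0,0,-0.02,0,0,0,1]
    - [0,0,-0.02,0,0,0,1]
    - [0,0,-0.005,0,0,0,1]
    - [0,0,0,0,0,0,1]

```text
t: 4.82
tcp_pos: [0.4242, 0.0685, 0.1903]
tool_rot: [0.658, 0.753, -0.0, -0.0]
force: [-0.5, 0.1, -3.3]
finger_gap: 0.123
gripper_force: 58.6
```

```bash
python3 - <<'E'
from h import *
a=snapshot("scene")[...,::-1]
cv2.imwrite("pics/s2.png",cv2.resize(a[150:330,200:420],None,fx=3,fy=3))
plan([.43,-.275,.19],[.9915,.129,0],[0,0,-1],16,1)
E
```

```text
t 4.88 tcp [0.4239 0.0685 0.1899] z [-0.001  0.    -1.   ] y [ 0.991  0.134 -0.001] q [-0.1   0.34  1.95 -0.    0.86 -0.24] F [ 0.2  0.2 -3.1] gap 0.113 gf 58.6
[-0.0213, -0.0025, -0.0, -0.0, -0.0, 0.0, 1],[-0.0213, -0.0025, -0.0, -0.0, -0.0, 0.0, 1],[-0.0213, -0.0025, -0.0, -0.0, -0.0, 0.0, 1],[-0.0213, -0.0025, -0.0, -0.0, -0.0, 0.0, 1],[-0.0213, -0.0025, -0.0, -0.0, -0.0, 0.0, 1],[-0.0213, -0.0025, -0.0, -0.0, -0.0, 0.0, 1],[-0.0213, -0.0025, -0.0, -0.0, -0.0, 0.0, 1],[-0.0213, -0.0025, -0.0, -0.0, -0.0, 0.0, 1],
[-0.0213, -0.0024, -0.0, -0.0, -0.0, 0.0, 1],[-0.0213, -0.0024, -0.0, -0.0, -0.0, 0.0, 1],[-0.0213, -0.0024, -0.0, -0.0, -0.0, 0.0, 1],[-0.0213, -0.0024, -0.0, -0.0, -0.0, 0.0, 1],[-0.0213, -0.0024, -0.0, -0.0, -0.0, 0.0, 1],[-0.0213, -0.0024, -0.0, -0.0, -0.0, 0.0, 1],[-0.0213, -0.0024, -0.0, -0.0, -0.0, 0.0, 1],[-0.0213, -0.0024, -0.0, -0.0, -0.0, 0.0, 1],
```

View pics/s2.png

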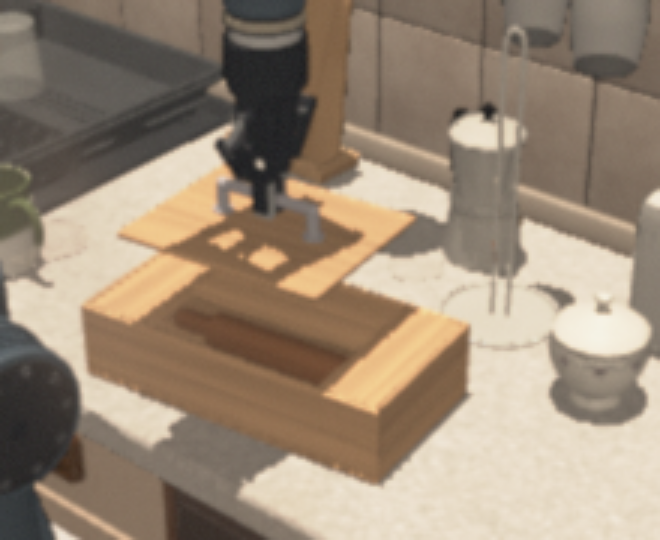

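The lid hangs level in the gripper at crop (270,235). The dark pin shows in the box, from its left handle at (185,318) to about (340,370) at the right roof. I'll carry the lid to the right.

Request:
apply_moves:
  plan:
    - [-0.012,-0.001,0,0,0,0,1]
    - [-0.022,-0.003,0,0,0,0,1]
    - [-0.024,-0.003,0,0,0,0,1]
    - [-0.024,-0.003,0,0,0,0,1]
    - [-0.024,-0.003,0,0,0,0,1]
    - [-0.024,-0.003,0,0,0,0,1]
    - [-0.024,-0.003,0,0,0,0,1]
    - [-0.024,-0.003,0,0,0,0,1]

```text
t: 5.88
tcp_pos: [0.426, -0.1123, 0.1896]
tool_rot: [0.658, 0.753, -0.0, -0.001]
force: [0.5, 0.5, -2.9]
finger_gap: 0.116
gripper_force: 58.6
```

Request:
apply_moves:
  plan:
    - [-0.024,-0.003,0,0,0,0,1]
    - [-0.024,-0.003,0,0,0,0,1]
    - [-0.024,-0.003,0,0,0,0,1]
    - [-0.024,-0.003,0,0,0,0,1]
    - [-0.024,-0.003,0,0,0,0,1]
    - [-0.024,-0.003,0,0,0,0,1]
    - [-0.015,-0.001,0,0,0,0,1]
    - [-0.006,0,0,0,0,0,1]

```text
t: 6.88
tcp_pos: [0.4297, -0.2779, 0.19]
tool_rot: [0.659, 0.753, 0.0, -0.0]
force: [-0.3, 0.4, -1.7]
finger_gap: 0.115
gripper_force: 58.6
```

Request:
apply_moves:
  plan:
    - [0,0,0.015,0,0,0,1]
    - [0,0,0.025,0,0,0,1]
    - [0,0,0.025,0,0,0,1]
    - [0,0,0.025,0,0,0,1]
    - [0,0,0.025,0,0,0,1]
    - [0,0,0.02,0,0,0,1]
    - [0,0,0.012,0,0,0,1]
    - [0,0,0.006,0,0,0,1]

```text
t: 7.88
tcp_pos: [0.4295, -0.2762, 0.0365]
tool_rot: [0.658, 0.753, 0.0, -0.001]
force: [0.4, -0.6, -2.3]
finger_gap: 0.115
gripper_force: 58.6
```

Request:
apply_moves:
  plan:
    - [0,0,0.005,0,0,0,1]
    - [0,0,0.004,0,0,0,1]
    - [0,0,0.002,0,0,0,1]
    - [0,0,0.001,0,0,0,1]
    - [0,0,0,0,0,0,1]

```text
t: 8.5
tcp_pos: [0.4298, -0.2771, 0.0254]
tool_rot: [0.658, 0.753, -0.0, 0.0]
force: [-0.5, 0.5, -3.1]
finger_gap: 0.12
gripper_force: 58.6
```

Request:
apply_moves:
  plan:
    - [0,0,0.001,0,0,0,1]
    - [0,0,0.001,0,0,0,1]
    - [0,0,0,0,0,0,1]

```text
t: 8.88
tcp_pos: [0.4298, -0.2771, 0.0238]
tool_rot: [0.658, 0.753, -0.0, 0.0]
force: [-1.7, 0.3, 3.3]
finger_gap: 0.112
gripper_force: 59.3
```

Request:
apply_moves:
  plan:
    - [0,0,0,0,0,0,0.5]
    - [0,0,0,0,0,0,0]
    - [0,0,0,0,0,0,-0.5]
    - [0,0,0,0,0,0,-1]
    - [0,0,0,0,0,0,-1]
    - [0,0,0,0,0,0,-1]

```text
t: 9.62
tcp_pos: [0.4298, -0.277, 0.0233]
tool_rot: [0.658, 0.753, 0.0, -0.0]
force: [-0.7, -0.9, 0.1]
finger_gap: 1.007
gripper_force: 0.0
```

Request:
apply_moves:
  plan:
    - [0,0,-0.01,0,0,0,-1]
    - [0,0,-0.02,0,0,0,-1]
    - [0,0,-0.04,0,0,0,-1]
    - [0,0,-0.05,0,0,0,-1]
    - [0,0,-0.05,0,0,0,-1]
    - [0,0,-0.03,0,0,0,-1]
    - [0,0,0,0,0,0,-1]

```text
t: 10.5
tcp_pos: [0.4309, -0.278, 0.2265]
tool_rot: [0.658, 0.753, -0.0, 0.004]
force: [-0.6, -0.0, -0.2]
finger_gap: 1.004
gripper_force: 0.0
```

```bash
python3 - <<'E'
from h import *
st(); a=snapshot("top")[...,::-1]
cv2.imwrite("pics/t3f.png",a); cv2.imwrite("pics/t3.png",cv2.resize(a[170:345,220:480],None,fx=3,fy=3))
s=snapshot("scene")[...,::-1]; cv2.imwrite("pics/s3f.png",s)
E
```

```text
t 10.5 tcp [ 0.4309 -0.278   0.2265] z [ 0.005 -0.005 -1.   ] y [0.991 0.134 0.004] q [-0.79  0.38  1.72  0.    1.03 -0.93] F [-0.6 -0.  -0.2] gap 1.004 gf 0.0
```

View pics/t3.png

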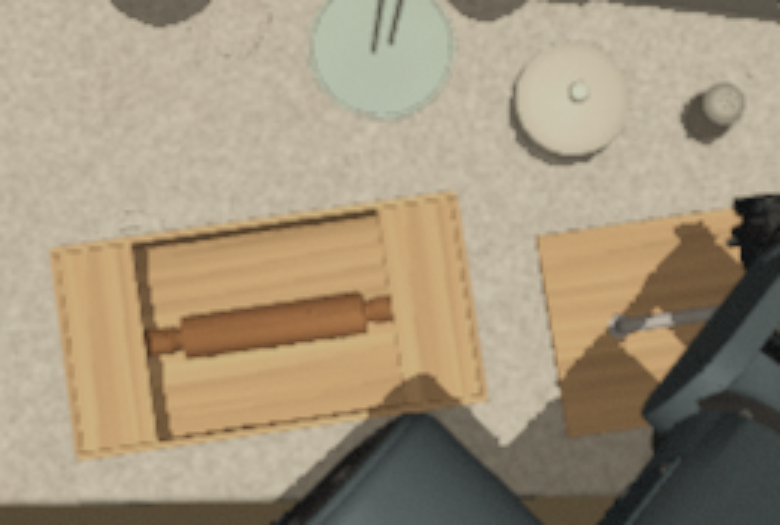

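The lid lies to the right of the box at crop (640,325). The opening is clear, and the pin barrel's ends are near crop (184,338) and (364,311).

```bash
python3 - <<'E'
from h import *
im=cv2.imread("pics/t3f.png"); hsv=cv2.cvtColor(im,cv2.COLOR_BGR2HSV)
print(hsv[int(170+325/3),int(220+270/3)],hsv[int(170+270/3),int(220+270/3)])
m=((hsv[...,0]<14)&(hsv[...,1]>110)&(hsv[...,2]>60)).astype(np.uint8)*255
w=np.zeros_like(m); w[260:295,265:353]=m[260:295,265:353]
b=cv2.morphologyEx(w,cv2.MORPH_OPEN,np.ones((9,9)))
c=max(cv2.findContours(b,0,2)[0],key=cv2.contourArea); r=cv2.minAreaRect(c); print(r)
B=np.array([ray("top",p,.042) for p in cv2.boxPoints(r)]);print(B.round(4),B.mean(0).round(4),[np.linalg.norm(B[i]-B[i-1]).round(3) for i in range(4)])
x0=np.array([.427,.066]);u=np.array([-.129,.9916]);v=np.array([.9916,.129])
d=B.mean(0)[:2]-x0;print("pin in box frame",(d@v).round(4),(d@u).round(4))
# box outline again
for p in ((272.7,253.3),(273,316.7),(345.7,240.7),(356,304)):
  q=ray("top",p,.08)[:2]-x0; print(p,"opening edge",(q@v).round(4),(q@u).round(4))
for p in ((237.3,253.3),(372,235),(381,303),(246.5,322.5)):
  q=ray("top",p,.08)[:2]-x0; print(p,"corner",(q@v).round(4),(q@u).round(4))
E
```

```text
[ 14 146 154] [ 17 107 197]Traceback (most recent call last):
  File "<stdin>", line 7, in <module>
ValueError: max() iterable argument is empty
```

```bash
python3 - <<'E'
from h import *
im=cv2.imread("pics/t3f.png"); hsv=cv2.cvtColor(im,cv2.COLOR_BGR2HSV)
m=((hsv[...,1]>125)&(hsv[...,2]>80)).astype(np.uint8)*255
w=np.zeros_like(m); w[264:292,275:347]=m[264:292,275:347]
b=cv2.morphologyEx(w,cv2.MORPH_OPEN,np.ones((9,9)))
c=max(cv2.findContours(b,0,2)[0],key=cv2.contourArea); r=cv2.minAreaRect(c); print(r)
B=np.array([ray("top",p,.042) for p in cv2.boxPoints(r)]);print(B.round(4),B.mean(0).round(4),[np.linalg.norm(B[i]-B[i-1]).round(3) for i in range(4)])
x0=np.array([.427,.066]);u=np.array([-.129,.9916]);v=np.array([.9916,.129])
f=lambda p,z:((ray("top",p,z)[:2]-x0)@np.c_[v,u]).round(4)
d=B.mean(0)[:2]-x0;print("pin in box frame",(d@v).round(4),(d@u).round(4), "byeye ends",f((281.3,282.7),.038),f((341.3,273.7),.038))
for p in ((264.5,251),(273,316.7),(345.7,240.7),(353,304)): print("opening",f(p,.08))
for p in ((237.3,253.3),(372,235),(381,303),(246.5,322.5)): print("corner",f(p,.08))
E
```

```text
((310.5035095214844, 278.0238952636719), (13.94898796081543, 62.673912048339844), 81.67434692382812)
[[ 0.4337  0.142   0.042 ]
 [ 0.4539 -0.0116  0.042 ]
 [ 0.4198 -0.016   0.042 ]
 [ 0.3997  0.1372  0.042 ]] [0.4268 0.0629 0.042 ] [np.float64(0.034), np.float64(0.155), np.float64(0.034), np.float64(0.155)]
pin in box frame -0.0006 -0.003 byeye ends [-0.0016  0.0702] [-0.0009 -0.0799]
opening [0.0785 0.097 ]
opening [-0.0802  0.0978]
opening [ 0.0752 -0.1006]
opening [-0.0778 -0.0956]
corner [0.0824 0.1626]
corner [ 0.0798 -0.1657]
corner [-0.0851 -0.1623]
corner [-0.0847  0.1621]
```

```bash
python3 -c "
from h import *
plan([.431,.033,.16],[.9916,.129,0],[0,0,-1],11,-1)"
```

```text
t 10.6 tcp [ 0.4293 -0.2765  0.2233] z [-0.  0. -1.] y [ 0.991  0.134 -0.   ] q [-0.79  0.39  1.72 -0.    1.03 -0.93] F [ 0.3 -0.3 -1.1] gap 1.0 gf 0.0
[0.0279, 0.0039, 0.0058, -0.0, -0.0, 0.0, -1],[0.0279, 0.0039, 0.0058, -0.0, -0.0, 0.0, -1],[0.0279, 0.0039, 0.0058, -0.0, -0.0, 0.0, -1],[0.0279, 0.0039, 0.0058, -0.0, -0.0, 0.0, -1],[0.0279, 0.0039, 0.0058, -0.0, -0.0, 0.0, -1],[0.0279, 0.0039, 0.0058, -0.0, -0.0, 0.0, -1],[0.0279, 0.0038, 0.0058, -0.0, -0.0, 0.0, -1],[0.0279, 0.0038, 0.0058, -0.0, -0.0, 0.0, -1],
[0.0279, 0.0038, 0.0058, -0.0, -0.0, 0.0, -1],[0.0279, 0.0038, 0.0058, -0.0, -0.0, 0.0, -1],[0.0279, 0.0038, 0.0058, -0.0, -0.0, 0.0, -1],
```

Request:
apply_moves:
  plan:
    - [0.028,0.004,0,0,0,0,-1]
    - [0.028,0.004,0,0,0,0,-1]
    - [0.028,0.004,0,0,0,0,-1]
    - [0.028,0.004,0,0,0,0,-1]
    - [0.028,0.004,0,0,0,0,-1]
    - [0.028,0.004,0.008,0,0,0,-1]
    - [0.028,0.004,0.01,0,0,0,-1]
    - [0.028,0.004,0.01,0,0,0,-1]

```text
t: 11.6
tcp_pos: [0.4302, -0.0493, 0.1936]
tool_rot: [0.658, 0.753, -0.001, -0.002]
force: [0.4, -0.7, 0.3]
finger_gap: 0.999
gripper_force: 0.0
```

Request:
apply_moves:
  plan:
    - [0.028,0.004,0.01,0,0,0,-1]
    - [0.028,0.004,0.01,0,0,0,-1]
    - [0.02,0.002,0.01,0,0,0,-1]
    - [0.008,0,0.005,0,0,0,-1]
    - [0,0,0,0,0,0,-1]
    - [0,0,0,0,0,0,-1]

```text
t: 12.35
tcp_pos: [0.4305, 0.0333, 0.1603]
tool_rot: [0.658, 0.753, -0.0, 0.0]
force: [0.3, -0.1, -0.4]
finger_gap: 1.001
gripper_force: 0.0
```

```bash
python3 -c "
from h import *
plan([.431,.033,.021],[.9916,.129,0],[0,0,-1],8,-1)"
```

```text
t 12.35 tcp [0.4305 0.0333 0.1603] z [ 0. -0. -1.] y [0.991 0.133 0.   ] q [-0.18  0.39  1.98 -0.    0.77 -0.32] F [ 0.3 -0.1 -0.4] gap 1.001 gf 0.0
[-0.0, 0.0001, 0.0174, 0.0, 0.0, 0.001, -1],[-0.0, 0.0001, 0.0174, 0.0, 0.0, 0.001, -1],[-0.0, 0.0001, 0.0174, 0.0, 0.0, 0.001, -1],[-0.0, 0.0001, 0.0174, 0.0, 0.0, 0.001, -1],[-0.0, 0.0001, 0.0174, 0.0, 0.0, 0.001, -1],[-0.0, 0.0001, 0.0174, 0.0, 0.0, 0.001, -1],[-0.0, 0.0001, 0.0174, 0.0, 0.0, 0.001, -1],[-0.0, 0.0001, 0.0174, 0.0, 0.0, 0.001, -1],
```

Request:
apply_moves:
  plan:
    - [0,0,0.02,0,0,0,-1]
    - [0,0,0.025,0,0,0,-1]
    - [0,0,0.025,0,0,0,-1]
    - [0,0,0.025,0,0,0,-1]
    - [0,0,0.02,0,0,0,-1]
    - [0,0,0.015,0,0,0,-1]
    - [0,0,0.009,0,0,0,-1]
    - [0,0,0,0,0,0,-1]

```text
t: 13.35
tcp_pos: [0.4304, 0.0334, 0.0211]
tool_rot: [0.658, 0.753, -0.0, -0.0]
force: [0.3, 0.3, 0.4]
finger_gap: 0.994
gripper_force: 0.0
```

Request:
apply_moves:
  plan:
    - [0,0,0,0,0,0,1]
    - [0,0,0,0,0,0,1]
    - [0,0,0,0,0,0,1]
    - [0,0,0,0,0,0,1]
    - [0,0,0,0,0,0,1]
    - [0,0,0,0,0,0,1]
  force: 30

```text
t: 14.1
tcp_pos: [0.4319, 0.0338, 0.022]
tool_rot: [0.658, 0.753, 0.001, 0.002]
force: [2.0, 0.6, 5.9]
finger_gap: 0.409
gripper_force: 30.7
```

Request:
apply_moves:
  plan:
    - [0,0,-0.002,0,0,0,1]
    - [0,0,-0.003,0,0,0,1]
    - [0,0,-0.003,0,0,0,1]
    - [0,0,-0.002,0,0,0,1]
    - [0,0,0,0,0,0,1]
    - [0,0,0,0,0,0,1]
  force: 70

```text
t: 14.85
tcp_pos: [0.4302, 0.0339, 0.0313]
tool_rot: [0.658, 0.753, -0.0, -0.0]
force: [-0.7, 0.4, -2.1]
finger_gap: 0.398
gripper_force: 69.7
```

```bash
python3 - <<'E'
from h import *
st()
# rows for the withdrawal: box frame (y,z) of pin centre and tilt (b up); grasp 30 mm toward b
cy=-4.;cz=47.
wp=[(cy,cz,0)]
def pose_a(ya,za,th): # from end-a centre
    return (ya-120*np.cos(th),za+120*np.sin(th),th)
key=[(116,47,0),(148,46,0)]+[(148-0.12*d,46-min(d,15)*1.5+max(0,d-20)*.3,np.radians(d)) for d in range(3,31,3)]
for d in (15,30,45,60): key.append((144.4-d,26.5+d*.25,np.radians(30)))
key+= [(84.4,70,np.radians(30)),(84.4,120,np.radians(30))]
# profile of pin
pr=[(-120,11),(-75,11),(-75,18),(75,18),(75,11),(120,11)]
prf=np.array([(t,r) for t,r in pr]+[(t,-r) for t,r in pr[::-1]])
def dens(P,n=40): return np.concatenate([np.linspace(P[i-1],P[i],n) for i in range(len(P))])
D=dens(prf)
for k in key:
    y0,z0,th=pose_a(*k); c,s=np.cos(th),np.sin(th)
    Y=y0+D[:,0]*c+D[:,1]*s; Z=z0-D[:,0]*s+D[:,1]*c
    roof=np.array([np.hypot(np.maximum(100-abs(y),0),np.maximum(np.maximum(74-z,z-80),0)) for y,z in zip(Y,Z)]).min()
    wall=(160-abs(Y))[Z<80].min(initial=99); fl=(Z-np.where((abs(abs(Y)-55)<7),25,6))[abs(Y)<160].min()
    g=(y0-30*c,z0+30*s) # grasp
    print(np.round(k,2),"roof",roof.round(1),"wall",wall.round(1),"floor",fl.round(1),"grasp",np.round(g,1),"c",round(y0,1),round(z0,1))
E
```

```text
t 14.85 tcp [0.4302 0.0339 0.0313] z [-0.  0. -1.] y [ 0.991  0.134 -0.   ] q [-0.18  0.68  2.06 -0.    0.4  -0.32] F [-0.7  0.4 -2.1] gap 0.398 gf 69.7
[116  47   0] roof 16.0 wall 36.0 floor 4.0 grasp [-34.  47.] c -4.0 47.0
[148  46   0] roof 10.0 wall 12.0 floor 3.0 grasp [-2. 46.] c 28.0 46.0
[1.4764e+02 4.1500e+01 5.0000e-02] roof 12.0 wall 11.8 floor 3.1 grasp [-2.2 49.4] c 27.8 47.8
[1.4728e+02 3.7000e+01 1.0000e-01] roof 9.8 wall 11.6 floor 3.2 grasp [-1.9 52.7] c 27.9 49.5
[146.92  32.5    0.16] roof 10.4 wall 11.4 floor 2.8 grasp [-1.2 56. ] c 28.4 51.3
[146.56  28.     0.21] roof 10.7 wall 11.2 floor 2.7 grasp [-0.2 59.2] c 29.2 52.9
[146.2   23.5    0.26] roof 11.5 wall 11.0 floor 2.7 grasp [ 1.3 62.3] c 30.3 54.6
[145.84  23.5    0.31] roof 15.9 wall 10.8 floor 7.0 grasp [ 3.2 69.9] c 31.7 60.6
[145.48  23.8    0.37] roof 12.6 wall 10.6 floor 7.5 grasp [ 5.4 77.6] c 33.5 66.8
[145.12  24.7    0.42] roof 8.7 wall 10.4 floor 8.7 grasp [ 8.1 85.7] c 35.5 73.5
[144.76  25.6    0.47] roof 5.0 wall 10.2 floor 9.8 grasp [11.1 93.7] c 37.8 80.1
[144.4   26.5    0.52] roof 1.7 wall 10.1 floor 11.0 grasp [ 14.5 101.5] c 40.5 86.5
[129.4   30.25   0.52] roof 5.4 wall 25.1 floor 14.7 grasp [ -0.5 105.2] c 25.5 90.2
[114.4   34.     0.52] roof 15.7 wall 40.1 floor 18.5 grasp [-15.5 109. ] c 10.5 94.0
[99.4  37.75  0.52] roof 20.7 wall 55.1 floor 19.7 grasp [-30.5 112.8] c -4.5 97.8
[84.4  41.5   0.52] roof 24.9 wall 70.1 floor 16.8 grasp [-45.5 116.5] c -19.5 101.5
[84.4  70.    0.52] roof 10.1 wall 70.1 floor 45.3 grasp [-45.5 145. ] c -19.5 130.0
[ 84.4  120.     0.52] roof 37.1 wall 99.0 floor 95.3 grasp [-45.5 195. ] c -19.5 180.0
```

```bash
cat > wd.py <<'E'
from h import *
x0=np.array([.427,.066,0]);u=np.array([-.134,.991,0]);v=np.array([.991,.134,0]);ez=np.array([0,0,1.])
d=np.radians
prf=[(-120,11),(-75,11),(-75,18),(75,18),(75,11),(120,11)];P=np.array(prf+[(t,-r) for t,r in prf[::-1]])
D=np.concatenate([np.linspace(P[i-1],P[i],40) for i in range(12)])
def chk(k):
    ya,za,th=k;th=d(th);y0,z0=ya-120*np.cos(th),za+120*np.sin(th);c,s=np.cos(th),np.sin(th)
    Y=y0+D[:,0]*c+D[:,1]*s; Z=z0-D[:,0]*s+D[:,1]*c
    return np.hypot(np.maximum(100-abs(Y),0),np.maximum(np.maximum(74-Z,Z-80),0)).min(),(160-abs(Y))[Z<80].min(initial=99),(Z-np.where(abs(abs(Y)-55)<7,25,6))[abs(Y)<160].min()
def pose(k):
    ya,za,th=k;th=d(th);z=-(np.sin(th)*u+np.cos(th)*ez)
    g=x0+u*(ya-150*np.cos(th))/1e3+ez*(za+150*np.sin(th))/1e3
    return g+z*.017,Ro.from_matrix(np.c_[np.cross(v,z),v,z])
def rows(keys):
    for i in range(1,len(keys)):
        (p,R),(q,S)=pose(keys[i-1]),pose(keys[i])
        print([*R.inv().apply(q-p).round(4).tolist(),*(R.inv()*S).as_rotvec().round(3).tolist(),1],"\t",np.round(chk(keys[i]),1),keys[i])
E
python3 - <<'E'
from wd import *
K=[(116,48,0),(122,48,0),(129,48,0),(136,48,0),(142,48,0),(147,47,0),(148,46,0),(148,46,0),(148,46,0)]
K+=[(147.6,42,3),(147.3,37.5,6),(147,33,9),(146.5,28.5,12),(146,26,15),(143,25,18),(139,25,21),(134,26,24),(128,27,27),(121,29,30),(113,32,30),(104,35,30),(95,38,30),(88,41,30),(84,45,30),(84,55,30),(84,72,30),(84,92,30),(84,112,30),(84,125,30),(84,130,30)]
print(pose(K[0])[0]); rows(K)
E
```

```text
[0.431556 0.032306 0.031   ]
[0.006, -0.0, 0.0, 0.0, 0.0, 0.0, 1] 	 [15. 38.  5.] (122, 48, 0)
[0.007, 0.0, 0.0, 0.0, 0.0, 0.0, 1] 	 [15. 31.  5.] (129, 48, 0)
[0.007, 0.0, 0.0, 0.0, 0.0, 0.0, 1] 	 [12. 24.  5.] (136, 48, 0)
[0.006, 0.0, 0.0, 0.0, 0.0, 0.0, 1] 	 [ 8.5 18.   5. ] (142, 48, 0)
[0.005, -0.0, 0.001, 0.0, 0.0, 0.0, 1] 	 [ 9. 13.  4.] (147, 47, 0)
[0.001, -0.0, 0.001, 0.0, 0.0, 0.0, 1] 	 [10. 12.  3.] (148, 46, 0)
[0.0, 0.0, 0.0, 0.0, 0.0, 0.0, 1] 	 [10. 12.  3.] (148, 46, 0)
[0.0, 0.0, 0.0, 0.0, 0.0, 0.0, 1] 	 [10. 12.  3.] (148, 46, 0)
[-0.0011, 0.0, -0.0039, 0.0, -0.052, -0.0, 1] 	 [11.5 11.8  3.6] (147.6, 42, 3)
[-0.0007, -0.0, -0.0034, -0.0, -0.052, -0.0, 1] 	 [ 9.8 11.6  3.7] (147.3, 37.5, 6)
[-0.0005, 0.0, -0.0034, 0.0, -0.052, -0.0, 1] 	 [10.4 11.3  3.3] (147, 33, 9)
[-0.0005, -0.0, -0.0034, 0.0, -0.052, 0.0, 1] 	 [10.6 11.2  3.2] (146.5, 28.5, 12)
[-0.0007, 0.0, -0.0053, 0.0, -0.052, 0.0, 1] 	 [11.3 11.2  5.2] (146, 26, 15)
[-0.0033, -0.0, -0.0061, -0.0, -0.052, 0.0, 1] 	 [14.3 13.6  7.5] (143, 25, 18)
[-0.0045, -0.0, -0.0066, 0.0, -0.052, -0.0, 1] 	 [13.8 17.1  8
[... 381 characters left out ...]
50.5 16.9] (104, 35, 30)
[-0.0093, 0.0, 0.0019, 0.0, 0.0, 0.0, 1] 	 [22.7 59.5 19.6] (95, 38, 30)
[-0.0076, -0.0, 0.0009, 0.0, 0.0, 0.0, 1] 	 [23.6 66.5 18.6] (88, 41, 30)
[-0.0055, -0.0, -0.0015, 0.0, 0.0, 0.0, 1] 	 [22.1 70.5 20.3] (84, 45, 30)
[-0.005, -0.0, -0.0087, 0.0, 0.0, 0.0, 1] 	 [14.1 70.5 30.3] (84, 55, 30)
[-0.0085, -0.0, -0.0147, 0.0, 0.0, 0.0, 1] 	 [10.6 71.6 47.3] (84, 72, 30)
[-0.01, -0.0, -0.0173, 0.0, 0.0, 0.0, 1] 	 [19.9 99.  67.3] (84, 92, 30)
[-0.01, -0.0, -0.0173, 0.0, 0.0, 0.0, 1] 	 [31.1 99.  87.3] (84, 112, 30)
[-0.0065, -0.0, -0.0113, 0.0, 0.0, 0.0, 1] 	 [ 41.5  99.  100.3] (84, 125, 30)
[-0.0025, -0.0, -0.0043, 0.0, 0.0, 0.0, 1] 	 [ 45.8  99.  105.3] (84, 130, 30)
```

Request:
apply_moves:
  plan:
    - [0.006,0,0,0,0,0,1]
    - [0.007,0,0,0,0,0,1]
    - [0.007,0,0,0,0,0,1]
    - [0.006,0,0,0,0,0,1]
    - [0.005,0,0.001,0,0,0,1]
    - [0.001,0,0,0,0,0,1]
    - [0,0,0,0,0,0,1]

```text
t: 15.72
tcp_pos: [0.426, 0.0657, 0.0303]
tool_rot: [0.658, 0.753, 0.0, 0.0]
force: [0.2, 0.2, -1.4]
finger_gap: 0.399
gripper_force: 69.7
```

Request:
apply_moves:
  plan:
    - [-0.001,0,-0.004,0,-0.052,0,1]
    - [-0.001,0,-0.0035,0,-0.052,0,1]
    - [-0.0005,0,-0.0035,0,-0.052,0,1]
    - [-0.0005,0,-0.0035,0,-0.052,0,1]
    - [-0.0005,0,-0.005,0,-0.052,0,1]
    - [0,0,0,0,0,0,1]

```text
t: 16.48
tcp_pos: [0.4262, 0.0648, 0.05]
tool_rot: [0.652, 0.747, -0.085, 0.098]
force: [0.5, 0.8, -1.9]
finger_gap: 0.397
gripper_force: 69.7
```

```bash
python3 - <<'E'
from wd import *
st(); print("want",pose((146,26,15))[0],pose((146,26,15))[1].as_matrix()[:,2])
a=snapshot("scene")[...,::-1]
cv2.imwrite("pics/s4.png",cv2.resize(a[150:330,200:420],None,fx=3,fy=3))
E
```

```text
t 16.48 tcp [0.4262 0.0648 0.05  ] z [ 0.035 -0.254 -0.967] y [0.991 0.135 0.   ] q [ 0.07  0.66  2.04 -0.57  0.49  0.45] F [ 0.5  0.8 -1.9] gap 0.397 gf 69.7
want [0.4274407  0.0627408  0.04840212] [ 0.03468171 -0.25648936 -0.96592463]
```

View pics/s4.png

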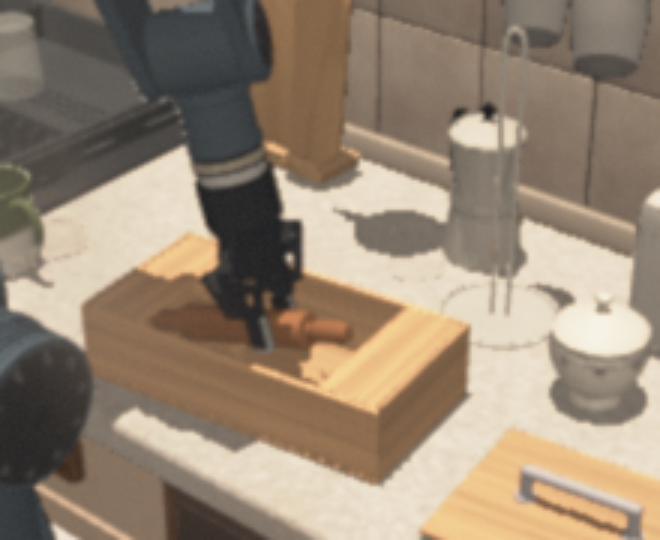

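The pin is tilted with its -y end coming up at crop (350,328), clear of the right roof, and the far end sits under the left roof. The wrist feels only the pin's weight, so I'll carry on.

Request:
apply_moves:
  plan:
    - [-0.0035,0,-0.006,0,-0.052,0,1]
    - [-0.0045,0,-0.0065,0,-0.052,0,1]
    - [-0.0055,0,-0.007,0,-0.052,0,1]
    - [-0.0065,0,-0.0065,0,-0.052,0,1]
    - [-0.008,0,-0.0065,0,-0.052,0,1]
    - [0,0,0,0,0,0,1]

```text
t: 17.27
tcp_pos: [0.4281, 0.0502, 0.0905]
tool_rot: [0.636, 0.728, -0.169, 0.193]
force: [-0.4, -0.7, -1.0]
finger_gap: 0.4
gripper_force: 69.7
```

Request:
apply_moves:
  plan:
    - [-0.0085,0,0.0015,0,0,0,1]
    - [-0.0095,0,0.002,0,0,0,1]
    - [-0.0095,0,0.002,0,0,0,1]
    - [-0.0075,0,0.001,0,0,0,1]
    - [-0.0055,0,-0.0015,0,0,0,1]
    - [0,0,0,0,0,0,1]

```text
t: 18.02
tcp_pos: [0.4333, 0.0125, 0.1068]
tool_rot: [0.636, 0.727, -0.169, 0.194]
force: [-0.2, 0.0, -1.6]
finger_gap: 0.404
gripper_force: 69.7
```

```bash
python3 - <<'E'
from wd import *
st(); print("want",pose((84,45,30))[0],pose((84,45,30))[1].as_matrix()[:,2])
a=snapshot("scene")[...,::-1]
cv2.imwrite("pics/s5.png",cv2.resize(a[150:330,200:420],None,fx=3,fy=3))
E
```

```text
t 18.02 tcp [0.4333 0.0125 0.1068] z [ 0.067 -0.492 -0.868] y [0.991 0.133 0.001] q [ 0.11  0.6   2.02 -0.86  0.71  0.7 ] F [-0.2  0.  -1.6] gap 0.404 gf 69.7
want [0.43429011 0.01208582 0.10527757] [ 0.06699969 -0.49549771 -0.8660214 ]
```

View pics/s5.png

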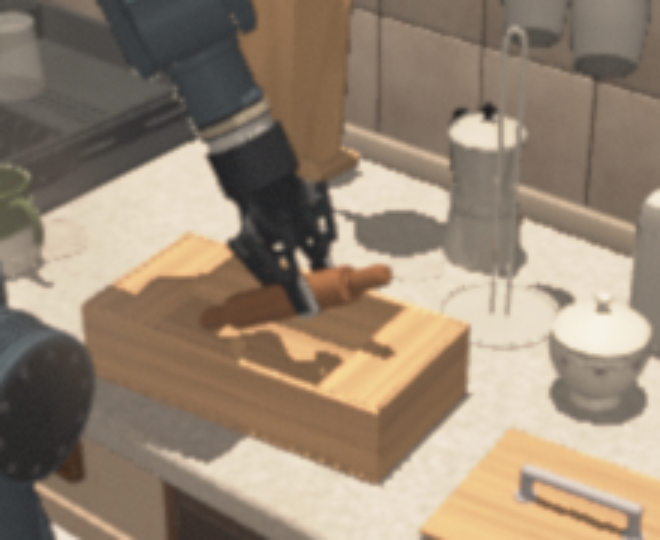

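The lower end, at crop (215,318), is now inside the opening and the upper end, at (385,275), is above the right roof. I'll lift straight up.

Request:
apply_moves:
  plan:
    - [-0.004,0,-0.007,0,0,0,1]
    - [-0.007,0,-0.012,0,0,0,1]
    - [-0.009,0,-0.015,0,0,0,1]
    - [-0.009,0,-0.015,0,0,0,1]
    - [-0.009,0,-0.015,0,0,0,1]
    - [-0.009,0,-0.015,0,0,0,1]
    - [-0.005,0,-0.009,0,0,0,1]
    - [0,0,0,0,0,0,1]

```text
t: 19.08
tcp_pos: [0.4335, 0.0117, 0.2093]
tool_rot: [0.636, 0.728, -0.168, 0.194]
force: [-0.5, -0.2, -1.5]
finger_gap: 0.399
gripper_force: 69.8
```

```bash
python3 -c "
from wd import *
s,R=st(); p=s['tcp_pos']
plan([p[0],p[1],.215],v,[0,0,-1],16,1)"
```

```text
t 19.07 tcp [0.4335 0.0117 0.2093] z [ 0.068 -0.492 -0.868] y [0.991 0.134 0.002] q [ 0.11  0.39  1.94 -0.67  0.92  0.42] F [-0.5 -0.2 -1.5] gap 0.399 gf 69.8
t 19.07 tcp [0.4335 0.0117 0.2093] z [ 0.068 -0.492 -0.868] y [0.991 0.134 0.002] q [ 0.11  0.39  1.94 -0.67  0.92  0.42] F [-0.5 -0.2 -1.5] gap 0.399 gf 69.8
[-0.0002, 0.0, -0.0003, 0.0, 0.032, -0.0, 1],[-0.0002, 0.0, -0.0003, 0.0, 0.032, -0.0, 1],[-0.0002, 0.0, -0.0003, 0.0, 0.032, -0.0, 1],[-0.0001, 0.0, -0.0003, 0.0, 0.032, -0.0, 1],[-0.0001, 0.0, -0.0003, 0.0, 0.032, -0.0, 1],[-0.0001, 0.0, -0.0003, 0.0, 0.032, -0.0, 1],[-0.0001, 0.0, -0.0003, 0.0, 0.032, -0.0, 1],[-0.0001, 0.0, -0.0003, 0.0, 0.032, -0.0, 1],
[-0.0001, 0.0, -0.0003, 0.0, 0.032, -0.0, 1],[-0.0001, 0.0, -0.0003, 0.0, 0.032, -0.0, 1],[-0.0001, 0.0, -0.0003, 0.0, 0.032, -0.0, 1],[-0.0001, 0.0, -0.0004, 0.0, 0.032, -0.0, 1],[-0.0, 0.0, -0.0004, 0.0, 0.032, -0.0, 1],[-0.0, 0.0, -0.0004, 0.0, 0.032, -0.0, 1],[-0.0, 0.0, -0.0004, 0.0, 0.032, -0.0, 1],[-0.0, 0.0, -0.0004, 0.0, 0.032, -0.0, 1],
```

Request:
apply_moves:
  plan:
    - [0,0,-0.001,0,0.03,0,1]
    - [0,0,-0.001,0,0.05,0,1]
    - [0,0,-0.001,0,0.07,0,1]
    - [0,0,-0.001,0,0.07,0,1]
    - [0,0,-0.001,0,0.07,0,1]
    - [0,0,-0.001,0,0.07,0,1]
    - [0,0,-0.001,0,0.07,0,1]
    - [0,0,-0.001,0,0.05,0,1]

```text
t: 20.08
tcp_pos: [0.4323, 0.0137, 0.2155]
tool_rot: [0.658, 0.753, -0.013, 0.014]
force: [0.3, -0.6, -2.1]
finger_gap: 0.404
gripper_force: 69.7
```

Request:
apply_moves:
  plan:
    - [0,0,0,0,0.03,0,1]
    - [0,0,0,0,0.005,0,1]
    - [0,0,0,0,0,0,1]
    - [0,0,0,0,0,0,1]
    - [0,0,0,0,0,0,1]

```text
t: 20.7
tcp_pos: [0.4328, 0.0142, 0.2161]
tool_rot: [0.658, 0.753, -0.002, 0.002]
force: [-0.2, 0.1, -3.0]
finger_gap: 0.403
gripper_force: 69.7
```

```bash
python3 - <<'E'
from wd import *
st()
a=snapshot("scene")[...,::-1]
cv2.imwrite("pics/s6.png",cv2.resize(a[120:370,200:480],None,fx=2.4,fy=2.4))
s,R=st(); g=s["tcp_pos"]-.017*R.as_matrix()[:,2]
for k in(-.09,.15): print((proj("scene",g+R.as_matrix()[:,0]*k)-[200,120])*2.4)
E
```

```text
t 20.7 tcp [0.4328 0.0142 0.2161] z [ 0.    -0.005 -1.   ] y [ 0.991  0.134 -0.   ] q [-0.22  0.29  1.91 -0.01  0.93 -0.35] F [-0.2  0.1 -3. ] gap 0.403 gf 69.7
t 20.75 tcp [0.4329 0.0142 0.2161] z [ 0.001 -0.005 -1.   ] y [ 0.991  0.134 -0.   ] q [-0.22  0.29  1.91 -0.01  0.93 -0.35] F [ 0.1 -0.4 -1.8] gap 0.395 gf 69.7
[325.39568554 238.74967231]
[145.74671359 187.70825382]
```

View pics/s6.png

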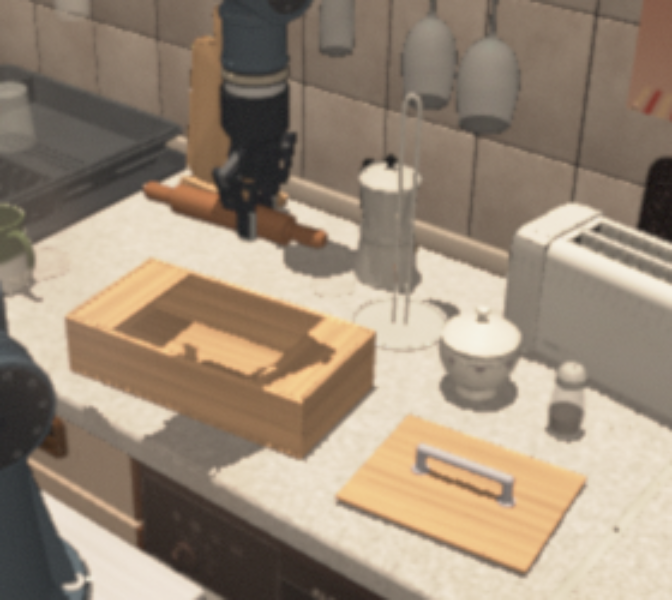

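The pin is level, with its ends at crop (148,190) and (325,238) against a prediction of (146,188) and (325,239), and its axis is about 0.23 m above the worktop. The lid is flat and let go at (460,490), and the bowl and shaker have not moved.

```bash
python3 -c "
from station import *
print(sign_off())"
```

```text
the job is handed in; nothing more can be done
None
```

I handed the job in at about 21 s: the lid lies flat on the worktop to the right of the box, and the pin is held level about 15 cm above the box top, after coming out with no sign of contact at the wrist; no verdict came back.

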